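# Clip the stop collar onto the tile press

### The arm

A 6-joint arm with a two-finger parallel gripper is mounted at the origin on the work surface; the furniture and walls round the work are solid. World frame = base frame: x ahead of the robot, y to its left, z up, the work surface at z = 0. Lengths are in mm, angles in degrees, forces in N, time in s.
With the tool pointing down it reaches from about 350 to 925 mm from the base axis. Payload 6.4 kg.
Tool frame: the origin (TCP) lies midway between the tips of the shut fingers; the grasp point (between the pads) lies 19 mm behind it; z points along the fingers, y is the line along which they close (so a half turn about z gives the same grasp; the last joint's range is limited). The gripper opens to 94 mm and grips with 3 to 60 N. Pads are 16 mm wide; open, the fingers measure 119 mm over their backs; the gripper's body (75 mm by 177 mm) begins 78 mm behind the grasp point.
Start: joints at [57.691, 14.043, 89.255, -0, 76.702, -9.975], TCP at [247, 601.253, 205.455] pointing down, gripper open.
Joint ranges: [-179.41, 179.41], [-58.25, 129.5], [7.25, 145.43], [-54.29, 234.29], [11.92, 165.04], [-157.13, 157.13]. Speed limits (degrees/s): [147.25, 147.25, 180, 180, 180, 180].

### API

Orientations are given as [roll, pitch, yaw] about the fixed x, y, z axes, in that order (R = Rz(yaw) Ry(pitch) Rx(roll)).
In Python, from bench import r gives the robot as it stands.
- The arm moves only by the tool jog_arm, never from a script. Its argument "targets" is a list of rows, each a list of 3 entries, a list of its own where there are three numbers: the shift along the tool's x, y, z in m, then the turn about the tool's z in rad, then the closure in counts, from 0 (fully open) to 255 (shut). A call has 1 to 8 rows; each row is the pose to reach, as a shift and turn from the pose commanded when the call began, along the tool's axes at that moment; what a row does not reach only later rows make up. A row lasts 1/8 s, in which the tool goes at most 62.5 mm and 10.7 degrees, less where a joint would pass 70% of its speed; a pose out of reach is approached as far as the arm can. A call with a gripper value outside its range is refused whole. The fingers move at their own pace and stop on an object; the grip force is fixed at half the most. Time passes only in rows, so rows that repeat a pose let the fingers close. It gives the time, the measured TCP pose, the force, the opening and the grip force at its end, in the units of the state.
- r.read_state(): the state, without advancing time (a new reading comes with each control period).
- r.read_camera(name): name is "side" or "top"; returns a dict with "color" (384x512x3 uint8, red, green, blue), "mtx" (3x3 intrinsics, pixels), "origin" and "attitude" of the camera in the world. Camera axes: x right, y up, looking along -z (the intrinsics and any distortion apply to the point x, -y, -z); pixel columns grow to the right and rows downward; lengths in mm; the calibration is good to about 2 mm. A picture is of the moment at which its call begins. There is no depth.
- r.finish_job(): hands the job in; it is judged then, once.
The state is a dict: "time": time; "q": joint angles; "dq": joint speeds; "effort": joint torques, N m; "ee_pos": TCP position; "tool_rot": TCP orientation; "contact_force": force on the tool from outside, world axes, zero at the start; "wrist_torque": the same for the moment, N m; "opening": finger opening in mm; "finger_force": force on a finger pad.
Only numpy, scipy, OpenCV 4.12 (cv2) and the standard library are available. Lean on these libraries where they do the work, as an engineer would, in place of code of your own. Each camera call takes 0.05 s, during which the arm holds its last target. There are 200 camera calls.

### The job

Set the small hand press for thick tiles: take the taller of the two open stop collars and slide it from the front, through its gap, onto the bare part of the plunger rod until it snaps round the rod and sits on the brass guide. Then try the stop: press the wooden knob down until the plunger bears firmly on the collar, and let it spring back up. Work gently by feel, nowhere with more than about 30 N, and leave the shorter collar, the pot and the stamp alone.

Things in the scene. Friction and masses are not known exactly. Their poses are not given: they have to be found in the camera images.
- press: Hand tile press, fixed: green bed 110 x 150 x 14 mm and a threaded column 56 mm to either side (its y), 119 mm high, that carries a green bridge 60 x 140 x 14 mm with a brass guide in its middle, in which the plunger rod stands upright. Origin: on the rod's axis at bench level, z up. Its front faces its own -x: collars are pushed on along its +x, tab to the front. It cannot shift.
- rod (a point): Point on the plunger rod's axis at bench level, fixed to the press. Seen from the guide's flat top upwards: 45 mm of bare steel rod, 16 mm thick, while the plunger is up; then a steel shoulder 28 mm across and 6 mm thick; then a turned wooden knob 40 mm across whose slightly domed top lies 77 mm above the guide's top. Column nuts reach 2 mm below the guide's top.
- plunger (a joint): How far the plunger is pressed down in the bridge, in m: 0 up, 0.032 the end. A hidden spring holds it up: some 4.5 N starts it, 9 N at 0.021. The tall collar stops it at 0.021, the short one at 0.031. Bridge, guide and plunger sit together at a height set with nuts, not measured, different each time: flat top of the 60 mm wide guide 85 to 111 mm above the bench; see it or feel for it.
- collar_tall: Tall stop collar, the one to use: black plastic, 24 mm high, C-shaped from above, loose, flat on the bench, some 75 g. Origin: axis of its 17 mm bore, at the underside; z up. Its gap faces its +x: springy lips 12 mm apart, flared to a mouth 20 mm wide, reaching 15 mm ahead of the origin. A straight tab, 10 mm thick in y and 24 mm high, runs along -x to 64 mm behind the origin.
- collar_tall_tab (a point): Middle of the tall collar's tab, where to grip it: 48 mm behind the bore's axis, 12 mm above the underside; axes as the collar. The jaws must spring 4 mm open for the 16 mm rod: that takes some 4 to 10 N of push, drops once the rod is past the lips, and rises hard when the bore's back meets the rod.
- collar_short: The short stop collar, of the same form and material but only 14 mm high; not wanted, leave it lying. Origin and axes as for the tall one.
- pinch_pot: Small pinkish clay pot, 72 mm across and 51 mm high, behind the round banding wheel (26 cm across, 14 cm high, fixed, between collars and press); leave alone. Origin under its middle.
- stamp: Brown turned clay stamp, 28 mm across and 54 mm high, standing near the collars; leave alone. Origin under its middle.

How it is judged (in metres and radians):
On the way, in this order (a step that is already met when the one before it is completed fails the run):
1. the tall collar is snapped round the rod, level, the plunger still up (horizontal distance between collar_tall and rod below 0.003 m and height (world z) of collar_tall above 0.08 m and angle between collar_tall's own z axis and vertical below 0.06 rad and value of joint plunger below 0.004 m), for 0.2 s.
2. the plunger is pressed down and bears on the tall collar, which lies on the guide, with more than 3 N (value of joint plunger between 0.0185 and 0.0235 m and contact force between each of plunger, guide and collar_tall above 3 N), for 0.1 s.
At the end, for the whole second after the job is handed in: The tall collar is round the rod (its bore's axis within 3 mm of the rod's), level within 0.06 rad, resting on the guide and still, and the plunger is up again (within 4 mm) (all of step 1 and linear speed of collar_tall below 0.02 m/s and contact force between guide and collar_tall above 0.2 N); the robot touches nothing.
It fails at once if the collar is forced on the rod or under the shoulder with more than 30 N (contact force between collar_tall and plunger above 30 N).
It fails at once if the collar is pressed on the guide with more than 30 N (contact force between collar_tall and guide above 30 N).
It fails at once if the robot pushes the press or its knob with more than 30 N (contact force between any of the arm, the fingers and press above 30 N).
It fails at once if the shorter collar, the pot or the stamp is moved by more than 15 mm (distance of any of collar_short, pinch_pot, stamp from where it was at the start of the episode above 0.015 m).
It also fails if it takes over 67 s, if anything falls off the work surface, if the arm or the gripper's body presses on something with over 40 N, if the wrist force passes 120 N, or if a joint passes its speed limit or range.

## Working session

There is one attempt and no reset: what is moved stays moved. The work goes in short steps, Python scripts to look and compute and a tool call to move; the robot and the scene stay as the last step left them, time stands still between calls to the robot, and variables do not carry over. Pictures are saved under pics/ and viewed, at most 10 in all, crops included, and the job is handed in when it is done.

Besides the shell and the picture viewer there is one more tool, called after ">>>" as name([rows], argument=value, ...), one row to a line, values as JSON. jog_arm: Moves the arm, as the interface text tells. Its arguments: {"type":"object","properties":{"targets":{"type":"array"}},"required":["targets"]}

```bash
mkdir -p pics; cat > h.py <<'E'
import numpy as np, cv2
from bench import r
def cam(n):
    d=r.read_camera(n); return d
def rot(a):
    a=np.array(a,float)
    if a.shape==(3,3): return a
    from scipy.spatial.transform import Rotation as R
    return R.from_euler('xyz',a,degrees=True).as_matrix() if a.size==3 else R.from_quat(a).as_matrix()
def ray(d,u,v):
    K=np.array(d['mtx']); p=np.linalg.inv(K)@[u,v,1]
    return np.array(d['origin'],float), rot(d['attitude'])@[p[0],-p[1],-p[2]]
def onz(d,u,v,z):
    o,w=ray(d,u,v); return o+w*(z-o[2])/w[2]
def proj(d,P):
    c=rot(d['attitude']).T@(np.array(P,float)-np.array(d['origin'],float)); q=np.array(d['mtx'])@[c[0],-c[1],-c[2]]
    return q[:2]/q[2]
E
python3 - <<'E'
from h import *
for n in ('side','top'):
    d=cam(n); cv2.imwrite(f'pics/{n}0.png',d['color'][:,:,::-1]); print({k:v for k,v in d.items() if k!='color'})
print(r.read_state())
E
```

```text
{'mtx': array([[347.4443342 ,   0.        , 257.12037995],
       [  0.        , 347.4443342 , 188.44252893],
       [  0.        ,   0.        ,   1.        ]]), 'origin': array([-67.91677436,  74.47612737, 631.80644214]), 'attitude': array([  45.86176639,    1.12856142, -105.00572257])}
{'mtx': array([[475.69688995,   0.        , 259.72698845],
       [  0.        , 475.69688995, 192.75133003],
       [  0.        ,   0.        ,   1.        ]]), 'origin': array([ 341.55652524,  -89.31892909, 1003.83655673]), 'attitude': array([ 10.51837186,   0.41359697, -88.96710909])}
{'time': 0.1, 'q': array([ 5.76908774e+01,  1.40785785e+01,  8.93176944e+01, -4.77490708e-04,
        7.67009794e+01, -9.97483799e+00]), 'dq': array([ 0.03832868, -0.0938374 , -0.17153084,  0.04745391, -0.0497883 ,
        0.07144764]), 'effort': array([ 1.77954898e-04, -4.16917241e+01, -3.15523410e+01,  6.86412980e-02,
        3.10041290e-02, -3.66500149e-05]), 'ee_pos': array([246.70782042, 600.78072218, 204.47490876]), 'tool_rot': array([-1.79904137e+02, -1.63881192e-02,  1.57665812e+02]), 'contact_force': array([0.25145131, 0.68343487, 0.30055366]), 'wrist_torque': array([-0.02849575,  0.05453407,  0.05185904]), 'finger_force': 0.0, 'opening': 93.73632219399263}
```

View pics/side0.png

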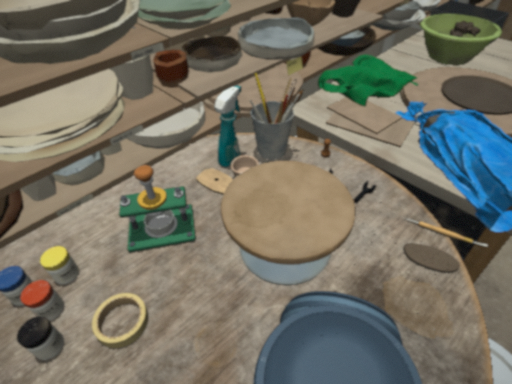

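View pics/top0.png

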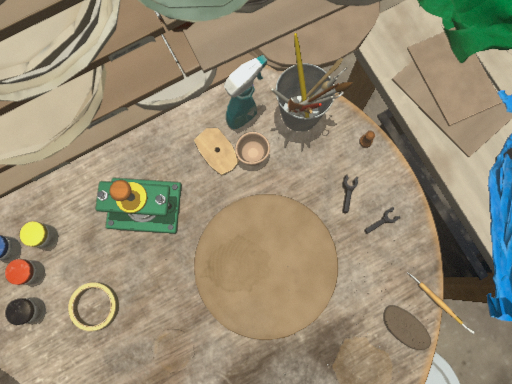

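The side view shows the press at about (158,215). The collars are half hidden behind the wheel at about (365,190). The top view shows the press near (140,205), the collars at (349,193) and (382,221), the stamp at (368,139), the pot at (252,149) and the wheel at (266,266). I'll zoom in next.

```bash
python3 - <<'E'
import cv2,numpy as np
t=cv2.imread('pics/top0.png');s=cv2.imread('pics/side0.png')
f=lambda im,x,y,w,h:cv2.resize(im[y:y+h,x:x+w],(400,300),interpolation=cv2.INTER_CUBIC)
cv2.imwrite('pics/z.png',np.vstack([np.hstack([f(t,325,165,80,60),f(t,85,165,120,90)]),np.hstack([f(s,315,140,80,60),f(s,100,160,120,90)])]))
from h import *
d=dict(r.read_camera('top'))
for n,(u,v) in dict(colA=(348,207),colAend=(350,180),colB=(370,230),colBend=(394,213),wheel=(266,266),press=(140,205)).items(): print(n,onz(d,u,v,14).round())
E
```

```text
colA [ 498. -265.   14.]
colAend [ 556. -270.   14.]
colB [ 450. -310.   14.]
colBend [ 487. -361.   14.]
wheel [372. -95.  14.]
press [495. 173.  14.]
```

View pics/z.png

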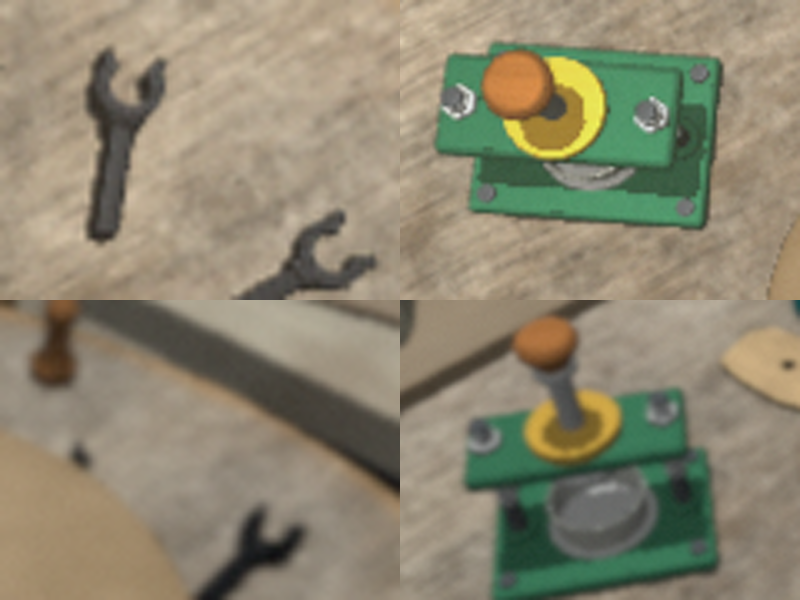

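```bash
python3 - <<'E'
import cv2,numpy as np
t=cv2.imread('pics/top0.png');s=cv2.imread('pics/side0.png')
f=lambda im,x,y:cv2.convertScaleAbs(cv2.resize(im[y:y+30,x:x+40],(400,300),interpolation=cv2.INTER_NEAREST),alpha=1.3,beta=0)
cv2.imwrite('pics/z2.png',np.vstack([np.hstack([f(t,330,170),f(t,364,205)]),np.hstack([f(s,315,155),f(s,345,178)])]))
from h import *
for n,im,box in (('topA',t,(335,165,365,220)),('topB',t,(362,200,405,236)),('sideB',s,(345,175,380,205)),('sideA',s,(320,160,345,180))):
    x0,y0,x1,y1=box; m=(im[y0:y1,x0:x1].max(2)<90).astype(np.uint8)
    c=max(cv2.findContours(m,0,2)[0],key=cv2.contourArea); print(n,cv2.contourArea(c),m.sum(),cv2.minAreaRect(c),cv2.boundingRect(c))
E
```

```text
topA 179.0 227 ((11.013761520385742, 29.454132080078125), (13.888481140136719, 35.34379196166992), 16.699243545532227) (8, 11, 15, 37)
topB 148.5 198 ((18.65384292602539, 22.230770111083984), (12.75810432434082, 36.332862854003906), 56.3099365234375) (3, 8, 35, 26)
sideB 127.5 157 ((18.250001907348633, 17.25), (10.60660171508789, 25.45584487915039), 45.0) (9, 7, 22, 21)
sideA 2.0 6 ((10.5, 11.0), (2.0, 1.0), 90.0) (10, 10, 2, 3)
```

View pics/z2.png

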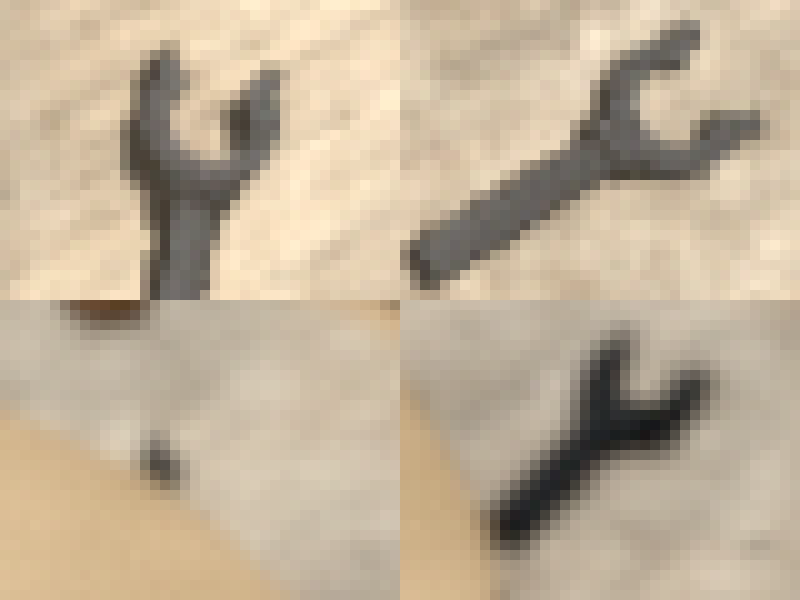

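```bash
cat >> h.py <<'E'
def tri(*rs):
    A=np.zeros((3,3));b=np.zeros(3)
    for o,w in rs:
        w=w/np.linalg.norm(w);M=np.eye(3)-np.outer(w,w);A+=M;b+=M@o
    X=np.linalg.solve(A,b);return X,[np.linalg.norm(np.cross(X-o,w/np.linalg.norm(w))) for o,w in rs][0]
E
python3 - <<'E'
from h import *
T=cam('top');S=cam('side')
for n,a,b in (('Bl',(393,207.5),(367,182)),('Br',(399.5,217),(375.3,185.5)),('Al',(346.7,175),(330.5,169.5)),('Ar',(357.5,177.5),(330.5,169.5))):
    print(n,tri(ray(T,*a),ray(S,*b)))
# tall-candidate A: top-face points at z=24 : tips, tab edges
t=T['color'].astype(int)
for v in range(188,216,3):
    row=t[v,335:362]; print(v,' '.join(f'{x.sum()//3:3d}' for x in row))
# press: yellow guide / orange knob / green masks
for n,d in (('T',T),('S',S)):
    hsv=cv2.cvtColor(d['color'],cv2.COLOR_RGB2HSV)
    x0,y0,x1,y1=(90,165,190,240) if n=='T' else (110,155,205,255)
    h=hsv[y0:y1,x0:x1]
    for nm,lo,hi in (('knob',(5,120,60),(16,255,255)),('guide',(20,130,60),(32,255,255)),('green',(65,80,50),(90,255,255))):
        m=cv2.inRange(h,lo,hi);c=max(cv2.findContours(m,0,1)[0],key=cv2.contourArea)
        print(n,nm,cv2.contourArea(c),np.array(cv2.boundingRect(c))+[x0,y0,0,0], cv2.fitEllipse(c))
E
```

```text
Bl (array([ 499.14277718, -360.76132975,    8.81867805]), np.float64(0.08179762223763395))
Br (array([ 478.79748456, -372.85522077,   11.65715729]), np.float64(0.00584356980057559))
Al (array([ 559.51188666, -271.07978577,   24.54576136]), np.float64(10.780283358855284))
Ar (array([ 560.7070201 , -284.67695474,   19.00050015]), np.float64(0.4661981458303715))
188 150 152 144 138 147 151 150 142 101  64  48  54  63  67  67  67  71  68  64 112 152 164 166 174 183 176 164
191 165 168 157 149 139 141 142 151 159 105  59  52  69  83  78  75  59 104 161 168 172 169 169 171 175 173 171
194 153 152 156 158 163 165 162 162 161 161  89  48  82  86  77  78 114 160 171 169 167 169 174 176 178 178 172
197 169 167 170 167 162 158 156 159 169 106  56  66  84  83  76  77 155 172 175 172 175 167 162 165 162 161 155
200 163 166 167 167 170 172 171 172 150  81  48  83  84  81  73 122 156 165 170 167 165 172 172 173 159 153 157
203 152 146 145 150 152 162 167 166 100  49  68  82  80  73  63 160 182 177 172 168 161 163 164 160 152 149 152
206 164 166 163 165 163 155 149 136  79  49  88  86  76  72 124 16
[... 477 characters left out ...]
0.18634605407715), 73.77082061767578)
T guide 462.0 [116 182  31  31] ((42.18809509277344, 32.92808151245117), (26.923959732055664, 30.312376022338867), 38.662052154541016)
T green 2354.5 [ 96 178  85  55] ((50.64640808105469, 38.75173568725586), (53.0292854309082, 87.3028335571289), 94.7672348022461)
S knob 194.0 [134 165  19  16] ((33.170936584472656, 17.222864151000977), (14.317587852478027, 17.796062469482422), 78.5575942993164)
S guide 333.0 [138 187  28  22] ((41.77437973022461, 43.16191482543945), (18.916162490844727, 27.67593765258789), 72.2618179321289)
S green 2573.0 [120 188  75  63] ((47.69049835205078, 66.2729263305664), (61.42727279663086, 68.77498626708984), 91.63199615478516)
```

```bash
python3 - <<'E'
from h import *
T=cam('top');S=cam('side')
print('guide',tri(ray(T,131,197),ray(S,151.6,198)))
L=tri(ray(T,102.3,195),ray(S,124.6,201.1));R_=tri(ray(T,160.5,199.3),ray(S,178,192.4))
print('nuts',L,R_,'mid',(L[0]+R_[0])/2,np.linalg.norm(L[0]-R_[0])); 
e=L[0]-R_[0];print('press yaw',np.degrees(np.arctan2(-e[0],e[1])))
print('knob',tri(ray(T,120.2,190.2),ray(S,143.2,172.5)))
for z in (85,92,98,104,111): print(z,onz(T,131,197,z).round(1),onz(S,151.6,198,z).round(1), 'nutdist',np.linalg.norm(onz(T,102.3,195,z)-onz(T,160.5,199.3,z)).round(1))
P=[onz(T,*p,24) for p in ((348.8,194),(346.4,209))];d=P[0]-P[1];d/=np.linalg.norm(d)
E=onz(T,346.1,211.2,24);F=onz(T,352,175.8,24)
print('collar yaw',np.degrees(np.arctan2(d[1],d[0])),'origin from end',E+64*d,'from tip',F-15*d,'len',np.linalg.norm(F-E),'grip',(P[0]+P[1])/2,E+16*d)
# stamp, short collar refs, wheel
print('tips',onz(T,346.7,174.8,24),onz(T,357.8,177.3,24))
print('stamp',onz(T,368,139,40),'wheel',onz(T,266,266,140))
E
```

```text
guide (array([496.31699774, 168.32071449, 102.51295261]), np.float64(0.130099518428991))
nuts (array([498.66700264, 223.09653306, 106.35044485]), np.float64(0.4540288974458578)) (array([492.09811397, 110.75462791, 107.48076302]), np.float64(0.8665492586778245)) mid [495.3825583  166.92558049 106.91560393] 112.53946671683677
press yaw -3.346405218879838
knob (array([495.71153461, 167.80255422, 175.83737916]), np.float64(0.4991350396610926))
85 [499.3 173.2  85. ] [515.  171.6  85. ] nutdist 115.4
92 [498.1 171.2  92. ] [507.6 170.3  92. ] nutdist 114.5
98 [497.1 169.5  98. ] [501.2 169.3  98. ] nutdist 113.7
104 [496.  167.8 104. ] [494.8 168.2 104. ] nutdist 113.0
111 [494.8 165.8 111. ] [487.3 166.9 111. ] nutdist 112.1
collar yaw -9.800304190454549 origin from end [ 550.41874559 -269.9681282    24.        ] from tip [ 548.09618621 -270.06326585   24.        ] len 76.72908633271975 grip [ 507.88399282 -262.51331902   24.        ] [ 503.11920984 -261.79782112   24.        ]
tips [ 564.85237272 -261.50403901   24.        ] [ 559.84389675 -284.74811802   24.        ]
stamp [ 639.02524126 -304.56636268   40.        ] wheel [368.25419653 -93.86616476 140.        ]
```

The long handled collar at top-view (349,193) triangulates to a lip height of about 19–24 mm, so it is the tall one; the other gives about 10 mm and is the short one. The rod is near (496,168), the guide top near z = 104, and the press yaw about -3.3°.

```bash
cat >> h.py <<'E'
def shift(cur,yaw,tgt,tyaw):
    c,s=np.cos(np.radians(yaw)),np.sin(np.radians(yaw)); d=np.array(tgt,float)-cur
    return ((d@[c,s,0])/1e3,(d@[s,-c,0])/1e3,-d[2]/1e3,-np.radians(tyaw-yaw))
E
python3 -c "
from h import *
print(shift([247,601.25,205.46],157.67,[502,-262,215],170.2))"
```

```text
(np.float64(-0.5638614582202366), np.float64(-0.7016308277390244), np.float64(-0.009539999999999991), np.float64(-0.2186897552748895))
```

>>> jog_arm([
  [[-0.02,-0.025,-0.01],-0.03,0],
  [[-0.056,-0.07,-0.01],-0.06,0],
  [[-0.092,-0.115,-0.01],-0.09,0],
  [[-0.128,-0.16,-0.01],-0.12,0],
  [[-0.164,-0.205,-0.01],-0.15,0],
  [[-0.2,-0.25,-0.01],-0.18,0],
  [[-0.236,-0.295,-0.01],-0.2,0],
  [[-0.272,-0.34,-0.01],-0.219,0],
])

```text
time: 1.35
ee_pos: [369.6, 181.7, 215.7]
tool_rot: [180.0, 0.1, 170.3]
contact_force: [-0.4, -0.3, -0.2]
opening: 94.1
finger_force: 0.0
```

>>> jog_arm([
  [[-0.02,-0.04,0],0,60],
  [[-0.05,-0.097,0],0,130],
  [[-0.08,-0.154,0],0,130],
  [[-0.11,-0.21,0],0,130],
  [[-0.14,-0.267,0],0,130],
  [[-0.17,-0.324,0],0,130],
  [[-0.197,-0.38,0],0,130],
  [[-0.212,-0.416,0],0,130],
])

```text
time: 2.35
ee_pos: [507.9, -265.1, 215.4]
tool_rot: [-180.0, 0.0, 170.1]
contact_force: [0.2, 0.2, 0.5]
opening: 46.1
finger_force: 0.0
```

>>> jog_arm([
  [[0,0,0.03],0,130],
  [[0,0,0.08],0,130],
  [[0,0,0.12],0,130],
  [[0,0,0.15],0,130],
  [[0,0,0.16],0,130],
  [[0,0,0.16],0,130],
  [[0,0,0.16],0,130],
])

```text
time: 3.22
ee_pos: [508.6, -263.4, 57.1]
tool_rot: [-179.9, 0.1, 170.2]
contact_force: [-0.8, 0.4, 0.2]
opening: 46.3
finger_force: 0.0
```

```bash
python3 - <<'E'
from h import *
T=cam('top');s=r.read_state();print(s['ee_pos'],s['tool_rot'],s['opening'],s['contact_force'])
im=T['color'][120:270,290:440,::-1];cv2.imwrite('pics/g.png',cv2.resize(im,(600,600),interpolation=cv2.INTER_CUBIC))
E
```

```text
[ 508.62700286 -263.36478302   57.18379293] [-1.79915214e+02  1.51370722e-01  1.70218188e+02] 45.92741978793287 [ 0.44666567 -0.42136334  0.78184808]
```

View pics/g.png

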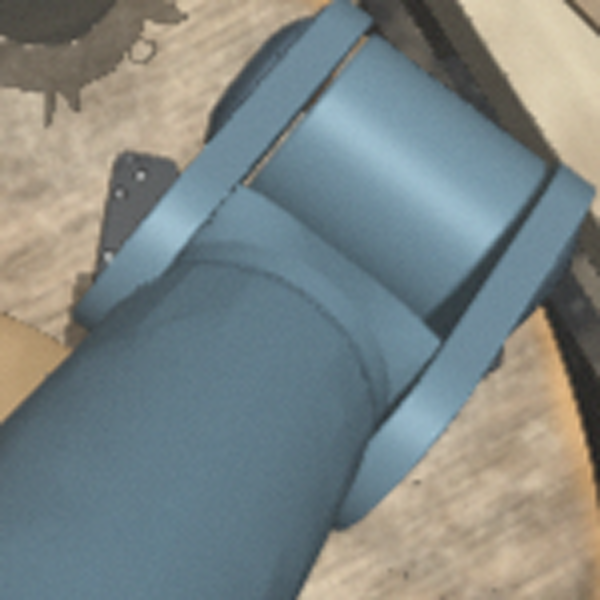

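The top view shows the arm hiding the collar, and the gripper body's left end at crop (110,240) is clear of the wheel. I'll go down gently.

>>> jog_arm([
  [[0,0,0.015],0,130],
  [[0,0,0.03],0,130],
  [[0,0,0.042],0,130],
  [[0,0,0.047],0,130],
  [[0,0,0.05],0,130],
  [[0,0,0.05],0,130],
  [[0,0,0.05],0,130],
])

```text
time: 4.15
ee_pos: [507.9, -262.8, 5.9]
tool_rot: [-180.0, 0.0, 170.2]
contact_force: [0.4, -0.2, -0.5]
opening: 46.2
finger_force: 0.0
```

>>> jog_arm([
  [[0,0,0.001],0,180],
  [[0,0,0.001],0,255],
  [[0,0,0.001],0,255],
  [[0,0,0.001],0,255],
  [[0,0,0.001],0,255],
  [[0,0,0.001],0,255],
])

```text
time: 4.9
ee_pos: [507.6, -262.5, 4.5]
tool_rot: [180.0, -0.0, 170.2]
contact_force: [-0.7, 0.1, 0.2]
opening: 9.8
finger_force: 30.0
```

>>> jog_arm([
  [[0,0,-0.01],0,255],
  [[0,0,-0.04],0,255],
  [[0,0,-0.09],0,255],
  [[0,0,-0.14],0,255],
  [[0,0,-0.18],0,255],
  [[0,0,-0.2],0,255],
  [[0,0,-0.2],0,255],
])

```text
time: 5.78
ee_pos: [508.1, -263.0, 205.6]
tool_rot: [-179.9, 0.1, 170.2]
contact_force: [-0.9, 0.3, -1.1]
opening: 9.5
finger_force: 30.0
```

>>> jog_arm([
  [[0.012,0.03,0],0,255],
  [[0.036,0.085,0],-0.02,255],
  [[0.06,0.142,0],-0.04,255],
  [[0.084,0.2,0],-0.06,255],
  [[0.107,0.257,0],-0.08,255],
  [[0.13,0.314,0],-0.1,255],
  [[0.153,0.37,0],-0.113,255],
  [[0.1713,0.4124,0],-0.113,255],
])

```text
time: 6.78
ee_pos: [406.7, 174.8, 202.0]
tool_rot: [-180.0, -0.2, 176.8]
contact_force: [0.7, 0.0, -1.7]
opening: 9.5
finger_force: 30.0
```

>>> jog_arm([
  [[0,0,0.03],0,255],
  [[0,0,0.06],0,255],
  [[0,0,0.08],0,255],
  [[0,0,0.088],0,255],
  [[0,0,0.088],0,255],
])

```text
time: 7.4
ee_pos: [408.0, 172.7, 115.3]
tool_rot: [-180.0, -0.2, 176.7]
contact_force: [0.1, -0.1, -0.4]
opening: 9.5
finger_force: 30.0
```

```bash
python3 - <<'E'
from h import *
T=cam('top');S=cam('side');s=r.read_state();print(s['ee_pos'],s['tool_rot'],s['opening'],s['contact_force'])
a=cv2.resize(T['color'][160:260,85:205,::-1],(480,400),interpolation=cv2.INTER_CUBIC)
b=cv2.resize(S['color'][155:255,100:180,::-1],(320,400),interpolation=cv2.INTER_CUBIC)
cv2.imwrite('pics/p.png',np.hstack([a,b]))
E
```

```text
[409.21958396 172.92666918 116.81500803] [1.79993626e+02 3.03823092e-02 1.76681696e+02] 9.899385625948517 [ 0.41934581 -0.29621912  0.07613525]
```

View pics/p.png

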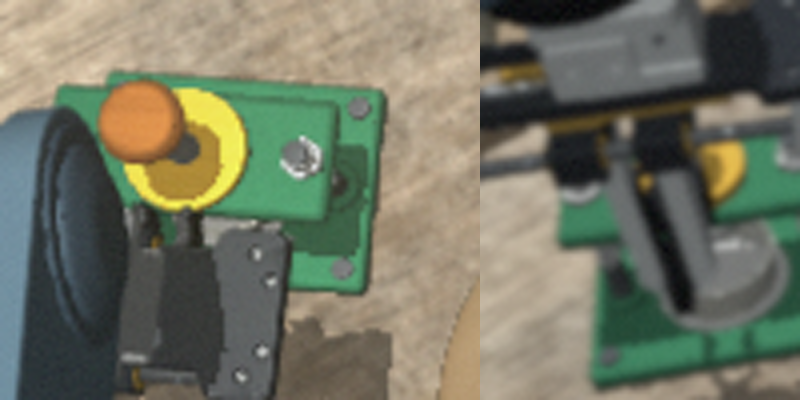

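The lips show in the top crop at (145,212) and (188,212), pointing at the rod. Next I'll measure the lateral offset.

```bash
python3 - <<'E'
from h import *
T=cam('top');hsv=T['color'].astype(int).sum(2)//3
for v in (209,210,211,212,213,214,215): print(v,' '.join(f'{x:3d}' for x in hsv[v,112:142]))
p=np.array([np.cos(np.radians(-3.3)),np.sin(np.radians(-3.3))]);n=np.array([-p[1],p[0]])
M=onz(T,126.6,212.5,136)
for z in (101,104,107):
    g=onz(T,131,197,z); print(z,g.round(1),'along',(g-M)[:2]@p,'lateral',(g-M)[:2]@n)
print('lips mid',M,'expected', 409.2+57*p[0],172.9+57*p[1])
print('knob at 165',onz(T,120.2,190.2,165))
E
```

```text
209  47  43  56 106 114 119  90  88 111 140 180 183 177 174 133 120 120 118 122 120 121 121 170 177 184 187 181 141  95 107
210  47  43  49  76  95  97  77  80  62  73 122 157 184 185 179 176 177 177 138  97 131 173 186 189 180 152 116  86 104 119
211  45  48  46  74  99  86  76  84  55  38  55  90 125 141 168 183 187 172 115  85  88 128 152 136 111  88  97 106 115 117
212  47  43  39  66 130 105  84  89  79  47  34  41  74  88 108 114 123 110  95  84  54  61  79  65  83  85  96 100 100 107
213  42  46  43  49 145 118  85  92  94  57  42  35  48  64  67  70  66  81  93  70  44  37  36  39  66  67  68  66  72  81
214  42  45  46  43 139 115  81  81  81  48  38  37  49  66  69  71  76  94  93  66  41  36  38  96 130 118 110 110 111  97
215  40  40  44  45 103 106  81  78  57  39  37  37  36  62  70  71  75  84  83  85  54  36  34 130 152 148 146 145 142 144
101 [496.6 168.6 101. ] along 34.878091244107566 lateral 5.84371557021859
104 [496.  167.8 104. ] along 34.41324353130072 lateral 4.958398683228744
107 [495.5 166.9 107. ] along 33.94839581849395 lateral 4.073081796238787
lips mid [461.39865444 164.79227271 136.        ] expected 466.1054835469996 169.61885046330468
knob at 165 [497.65258028 170.64093508 165.        ]
```

>>> jog_arm([
  [[-0.006,0,0],0,255],
  [[-0.012,0,0],0,255],
  [[-0.018,0,0],0,255],
  [[-0.02,0,0],0,255],
  [[-0.022,0,0],0,255],
  [[-0.022,0,0],0,255],
])

```text
time: 8.3
ee_pos: [430.9, 171.6, 116.4]
tool_rot: [-180.0, -0.0, 176.7]
contact_force: [0.5, 0.5, -1.0]
opening: 9.8
finger_force: 30.0
```

>>> jog_arm([
  [[-0.001,0,0],0,255],
  [[-0.002,0,0],0,255],
  [[-0.003,0,0],0,255],
  [[-0.004,0,0],0,255],
  [[-0.005,0,0],0,255],
  [[-0.005,0,0],0,255],
])

```text
time: 9.05
ee_pos: [435.9, 171.4, 116.5]
tool_rot: [180.0, 0.0, 176.7]
contact_force: [-0.4, -0.2, -0.1]
opening: 9.9
finger_force: 30.0
```

>>> jog_arm([
  [[-0.001,0,0],0,255],
  [[-0.002,0,0],0,255],
  [[-0.003,0,0],0,255],
  [[-0.003,0,0],0,255],
])

```text
time: 9.55
ee_pos: [438.9, 171.2, 116.5]
tool_rot: [180.0, 0.0, 176.7]
contact_force: [0.2, 0.8, -0.6]
opening: 9.7
finger_force: 30.0
```

>>> jog_arm([
  [[-0.001,0,0],0,255],
  [[-0.002,0,0],0,255],
  [[-0.002,0,0],0,255],
])

```text
time: 9.93
ee_pos: [440.7, 171.1, 116.3]
tool_rot: [180.0, -0.0, 176.7]
contact_force: [0.3, 0.2, -0.2]
opening: 9.8
finger_force: 30.0
```

>>> jog_arm([
  [[-0.001,0,0],0,255],
  [[-0.002,0,0],0,255],
  [[-0.002,0,0],0,255],
])

```text
time: 10.3
ee_pos: [442.5, 171.0, 116.2]
tool_rot: [180.0, -0.1, 176.7]
contact_force: [-3.0, 0.1, -1.0]
opening: 9.6
finger_force: 29.9
```

>>> jog_arm([
  [[-0.001,0,0],0,255],
  [[-0.002,0,0],0,255],
  [[-0.002,0,0],0,255],
])

```text
time: 10.68
ee_pos: [445.0, 170.8, 116.4]
tool_rot: [180.0, 0.0, 176.7]
contact_force: [-3.0, 0.7, -2.1]
opening: 9.7
finger_force: 29.9
```

>>> jog_arm([
  [[-0.001,0,0],0,255],
  [[-0.002,0,0],0,255],
  [[-0.002,0,0],0,255],
])

```text
time: 11.05
ee_pos: [447.5, 170.7, 116.8]
tool_rot: [180.0, 0.1, 176.7]
contact_force: [-0.3, 0.7, -1.9]
opening: 9.8
finger_force: 30.0
```

>>> jog_arm([
  [[-0.001,0,0],0,255],
  [[-0.002,0,0],0,255],
  [[-0.002,0,0],0,255],
])

```text
time: 11.42
ee_pos: [449.3, 170.6, 116.7]
tool_rot: [180.0, 0.1, 176.7]
contact_force: [0.4, 1.1, -1.0]
opening: 9.6
finger_force: 30.0
```

>>> jog_arm([
  [[-0.001,0,0],0,255],
  [[-0.0015,0,0],0,255],
  [[-0.0015,0,0],0,255],
])

```text
time: 11.8
ee_pos: [450.5, 170.5, 116.5]
tool_rot: [-180.0, 0.0, 176.7]
contact_force: [0.2, 1.6, -1.1]
opening: 9.7
finger_force: 30.0
```

>>> jog_arm([
  [[-0.0005,0,0],0,255],
  [[-0.001,0,0],0,255],
  [[-0.001,0,0],0,255],
])

```text
time: 12.18
ee_pos: [451.4, 170.4, 116.4]
tool_rot: [-180.0, 0.0, 176.7]
contact_force: [0.3, 0.9, -1.0]
opening: 10.0
finger_force: 30.0
```

>>> jog_arm([
  [[-0.001,0,0],0,255],
  [[-0.0015,0,0],0,255],
  [[-0.0015,0,0],0,255],
])

```text
time: 12.55
ee_pos: [452.1, 170.5, 116.2]
tool_rot: [180.0, -0.1, 176.7]
contact_force: [-2.8, 1.4, -0.1]
opening: 10.3
finger_force: 29.9
```

>>> jog_arm([
  [[-0.0005,0,0],0,255],
  [[-0.001,0,0],0,255],
  [[-0.001,0,0],0,255],
])

```text
time: 12.92
ee_pos: [452.7, 170.7, 116.0]
tool_rot: [180.0, -0.2, 176.7]
contact_force: [-4.6, 3.0, 1.5]
opening: 9.5
finger_force: 29.9
```

Contact came at x ≈ 441.5, the snap at about 446, and the back of the bore at about 452. I'll back off slightly, then lower by feel.

>>> jog_arm([
  [[0.0015,0,0],0,255],
  [[0.0015,0,0.001],0,255],
  [[0.0015,0,0.002],0,255],
  [[0.0015,0,0.003],0,255],
  [[0.0015,0,0.003],0,255],
])

```text
time: 13.55
ee_pos: [452.6, 170.6, 113.6]
tool_rot: [180.0, 0.0, 176.7]
contact_force: [-2.3, 3.8, 1.3]
opening: 9.8
finger_force: 29.9
```

>>> jog_arm([
  [[0,0,0.001],0,255],
  [[0,0,0.002],0,255],
  [[0,0,0.002],0,255],
])

```text
time: 13.92
ee_pos: [452.6, 170.5, 112.3]
tool_rot: [180.0, 0.0, 176.7]
contact_force: [-4.9, 4.2, 6.4]
opening: 10.1
finger_force: 29.9
```

>>> jog_arm([
  [[0.0005,0.0005,0],0,255],
  [[0.001,0.001,0],0,255],
  [[0.001,0.001,0],0,255],
])

```text
time: 14.3
ee_pos: [452.5, 170.8, 112.3]
tool_rot: [-179.9, 0.2, 176.7]
contact_force: [-0.9, -1.4, 5.3]
opening: 9.6
finger_force: 30.0
```

>>> jog_arm([
  [[0,0,0.0005],0,255],
  [[0,0,0.0005],0,255],
  [[0,0,0.0005],0,255],
])

```text
time: 14.68
ee_pos: [452.6, 170.8, 112.3]
tool_rot: [-179.9, 0.1, 176.7]
contact_force: [-2.8, -0.9, 9.1]
opening: 9.6
finger_force: 30.0
```

>>> jog_arm([
  [[0,0,-0.0008],0,255],
  [[0,0,-0.0008],0,200],
  [[0,0,-0.0008],0,170],
  [[0,0,-0.0008],0,170],
  [[0,0,-0.0008],0,170],
  [[0,0,-0.0008],0,170],
])

```text
time: 15.42
ee_pos: [451.3, 171.5, 111.7]
tool_rot: [-180.0, -0.0, 176.7]
contact_force: [0.8, 0.2, 0.4]
opening: 31.4
finger_force: 0.0
```

>>> jog_arm([
  [[0,0,-0.01],0,170],
  [[0,0,-0.03],0,170],
  [[0,0,-0.06],0,170],
  [[0.03,0,-0.1],0,170],
  [[0.06,-0.05,-0.12],0,255],
  [[0.06,-0.11,-0.12],0,255],
  [[0.06,-0.17,-0.12],0,255],
  [[0.06,-0.2,-0.12],0,255],
])

```text
time: 16.42
ee_pos: [379.7, -26.9, 232.8]
tool_rot: [-179.9, 0.1, 176.5]
contact_force: [-0.3, -0.1, -0.8]
opening: 0.3
finger_force: 0.0
```

```bash
python3 - <<'E'
from h import *
T=cam('top');S=cam('side');s=r.read_state();print(s['ee_pos'],s['tool_rot'],s['opening'],s['contact_force'])
a=cv2.resize(T['color'][160:260,85:205,::-1],(480,400),interpolation=cv2.INTER_CUBIC)
b=cv2.resize(S['color'][155:255,110:190,::-1],(320,400),interpolation=cv2.INTER_CUBIC)
cv2.imwrite('pics/q.png',np.hstack([a,b]))
E
```

```text
[379.93148078 -26.83893619 232.62640521] [-1.79955513e+02  8.26205819e-02  1.76407825e+02] 0.7046088508785985 [-0.75273275  0.12759532 -0.18324105]
```

View pics/q.png

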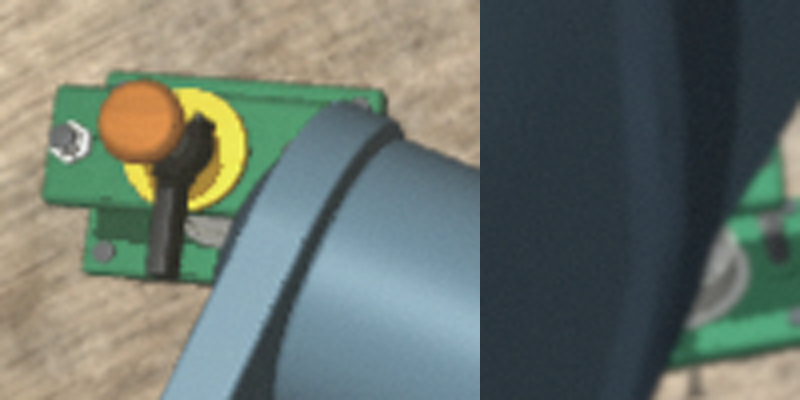

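The top view shows the collar lying level round the rod at crop (188,140), with its tab to the front. Now I'll press the knob with shut fingers.

>>> jog_arm([
  [[-0.02,0.04,0],0,255],
  [[-0.045,0.09,0],0,255],
  [[-0.07,0.14,0],0,255],
  [[-0.095,0.185,0],0,255],
  [[-0.1033,0.202,0],0,255],
  [[-0.1033,0.202,0.02],0,255],
  [[-0.1033,0.202,0.035],0,255],
  [[-0.1033,0.202,0.036],0,255],
])

```text
time: 17.52
ee_pos: [493.5, 170.7, 194.5]
tool_rot: [-180.0, -0.2, 176.7]
contact_force: [0.3, -0.4, -1.0]
opening: 0.5
finger_force: 0.0
```

>>> jog_arm([
  [[0,0,0.003],0,255],
  [[0,0,0.006],0,255],
  [[0,0,0.009],0,255],
  [[0,0,0.012],0,255],
  [[0,0,0.014],0,255],
  [[0,0,0.014],0,255],
])

```text
time: 18.27
ee_pos: [495.0, 170.9, 182.3]
tool_rot: [-180.0, 0.0, 176.7]
contact_force: [-2.0, -0.5, 5.2]
opening: 0.3
finger_force: 2.5
```

>>> jog_arm([
  [[0,0,0.003],0,255],
  [[0,0,0.006],0,255],
  [[0,0,0.009],0,255],
  [[0,0,0.012],0,255],
  [[0,0,0.014],0,255],
  [[0,0,0.015],0,255],
  [[0,0,0.015],0,255],
])

```text
time: 19.15
ee_pos: [495.1, 170.9, 167.8]
tool_rot: [-180.0, 0.0, 176.7]
contact_force: [-3.4, -0.7, 7.0]
opening: 0.2
finger_force: 3.9
```

>>> jog_arm([
  [[0,0,0.001],0,255],
  [[0,0,0.002],0,255],
  [[0,0,0.003],0,255],
  [[0,0,0.003],0,255],
])

```text
time: 19.65
ee_pos: [495.1, 171.0, 165.0]
tool_rot: [-180.0, 0.0, 176.7]
contact_force: [-4.1, -0.9, 8.3]
opening: 0.5
finger_force: 4.1
```

>>> jog_arm([
  [[0,0,0.0005],0,255],
  [[0,0,0.001],0,255],
  [[0,0,0.0015],0,255],
  [[0,0,0.0015],0,255],
])

```text
time: 20.15
ee_pos: [495.1, 170.9, 163.7]
tool_rot: [-180.0, 0.0, 176.7]
contact_force: [-4.1, -0.4, 10.1]
opening: 0.2
finger_force: 4.6
```

>>> jog_arm([
  [[0,0,0.0005],0,255],
  [[0,0,0.001],0,255],
  [[0,0,0.001],0,255],
])

```text
time: 20.52
ee_pos: [495.2, 171.0, 163.6]
tool_rot: [-180.0, 0.0, 176.7]
contact_force: [-5.6, -1.9, 14.4]
opening: 0.1
finger_force: 6.7
```

>>> jog_arm([
  [[0,0,0.0004],0,255],
  [[0,0,0.0007],0,255],
  [[0,0,0.0007],0,255],
  [[0,0,0.0007],0,255],
  [[0,0,0.0007],0,255],
])

```text
time: 21.15
ee_pos: [495.2, 171.0, 163.5]
tool_rot: [-180.0, 0.0, 176.7]
contact_force: [-8.2, -1.5, 16.6]
opening: 0.2
finger_force: 8.3
```

>>> jog_arm([
  [[0,0,-0.003],0,255],
  [[0,0,-0.007],0,255],
  [[0,0,-0.012],0,255],
  [[0,0,-0.017],0,255],
  [[0,0,-0.022],0,255],
  [[0,0,-0.03],0,255],
  [[0,0,-0.05],0,255],
  [[0,0,-0.07],0,255],
])

```text
time: 22.15
ee_pos: [494.3, 171.0, 230.4]
tool_rot: [-180.0, -0.1, 176.7]
contact_force: [0.4, -0.7, -0.3]
opening: 0.5
finger_force: 0.0
```

>>> jog_arm([
  [[0.01,-0.04,0],0,255],
  [[0.03,-0.1,0],0,255],
  [[0.06,-0.16,0],0,255],
  [[0.06,-0.22,0],0,255],
  [[0.06,-0.28,0],0,255],
  [[0.06,-0.34,0],0,255],
  [[0.06,-0.37,0],0,255],
])

```text
time: 23.02
ee_pos: [412.7, -197.4, 230.2]
tool_rot: [180.0, -0.0, 176.5]
contact_force: [-0.1, 0.7, 0.8]
opening: 0.4
finger_force: 0.0
```

```bash
python3 - <<'E'
from h import *
T=cam('top');S=cam('side');s=r.read_state();print(s['time'],s['ee_pos'],s['contact_force'])
a=cv2.resize(T['color'][160:260,85:205,::-1],(480,400),interpolation=cv2.INTER_CUBIC)
b=cv2.resize(S['color'][155:255,110:190,::-1],(320,400),interpolation=cv2.INTER_CUBIC)
cv2.imwrite('pics/f.png',np.hstack([a,b]))
E
```

```text
23.125 [ 412.89588543 -197.13872745  230.14152795] [ 1.0071286  -0.63454652 -0.11164319]
```

View pics/f.png

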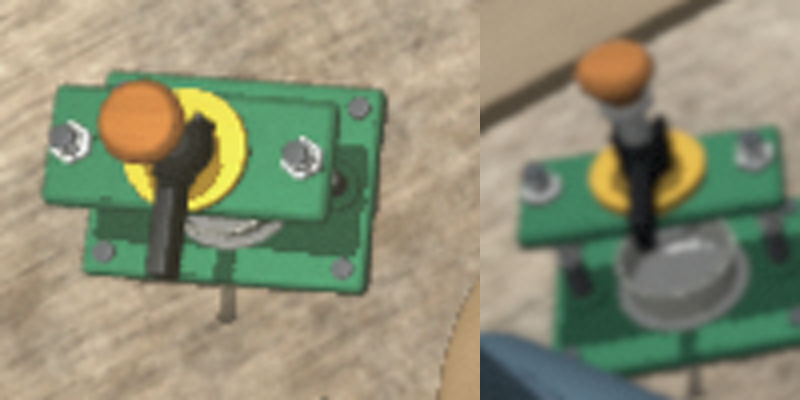

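The top and side views show the collar level on the guide at about (188,145) in the top crop, the plunger up and the arm clear. The hard stop at z = 163.6 took about 8 N beyond the spring force.

```bash
python3 -c "
from bench import r
print(r.finish_job())"
```

```text
the job is handed in; nothing more can be done
None
```

The tall collar is snapped onto the rod and looks level on the guide in the final pictures. I pressed the knob to a firm stop at about 17 N and it sprang back up. The job is handed in, with no verdict returned.

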